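# Fetch the red file for the lantern

### The arm

A 7-joint arm with a two-finger parallel gripper is mounted at the origin on the work surface. World frame = base frame: x ahead of the robot, y to its left, z up, the work surface at z = 0. Lengths are in m, angles in rad, forces in N, time in s.
With the tool pointing down it reaches from about 0.425 to 0.925 m from the base axis. Payload 6.8 kg.
Tool frame: the origin (TCP) lies at the very end of the fingers, on their centre line; the grasp point (between the pads) lies 19 mm behind it; z points along the fingers, y is the line along which they close (so a half turn about z gives the same grasp; the last joint's range is limited). The gripper opens to 85 mm and grips with 20 to 120 N. Pads are 22 mm wide; open, the fingers measure 114 mm over their backs; the gripper's body (76 mm by 85 mm) begins 54 mm behind the grasp point. The pads swing forward as they close: fully open they stand 13 mm farther back than shut.
Start: joints at [-0.108, 0.477, 0.022, 1.555, -0.011, 1.109, -0.083], TCP at [0.675, 0, 0.231] pointing down, gripper open.
Joint ranges: [-2.96, 2.96], [-0.34, 2.1], [-1.41, 1.46], [0.24, 2.44], [-1.37, 4.51], [0.17, 1.92], [-2.96, 2.96]. Speed limits (rad/s): [2.39, 2.39, 3.14, 3.14, 3.14, 3.14, 3.14].

### API

Orientations are given as a unit quaternion [w, x, y, z].
In Python, from station import telemetry, viewer, job, search_frame, cut_out gives the robot as it stands. The module is installed in compiled form; this text tells all that it offers.
- The arm moves only by the shell command python3 -m crank 'ROWS' [FORCE]. ROWS is JSON, a list of rows, each an object with "delta_rot": the turn, a rotation vector about the tool's x, y, z in degrees, a list of three; "xyz": the shift along the tool's x, y, z in m, a list of three; "fingers": the gripper command: -1 is fully open, 1 is shut, values between are in proportion. In form: [{"delta_rot": [ax, ay, az], "xyz": [dx, dy, dz], "fingers": fingers}, ...]. A call has 1 to 10 rows; each row is the pose to reach, as a shift and turn from the pose commanded when the call began, along the tool's axes at that moment; what a row does not reach only later rows make up. A row lasts 1/10 s, in which the tool goes at most 50 mm and 8.59 degrees, less where a joint would pass 70% of its speed; a pose out of reach is approached as far as the arm can. A call with a gripper value outside its range is refused whole. The fingers move at their own pace and stop on an object; FORCE is the grip in N (left out, the last holds). Time passes only in rows, so rows that repeat a pose let the fingers close. It gives the time, the measured TCP pose, the force, the opening and the grip force at its end, in the units of the state.
- telemetry.get_obs(): the state, without advancing time (a new reading comes with each control period).
- viewer.read_camera(name): name is "scene" or "side" or "wrist"; returns a dict with "img" (420x560x3 uint8, red, green, blue), "fx", "fy", "cx", "cy" (pixels), "k1" (the pictures are not rectified: a ray, as slopes to the right and down, at radius r is drawn at 1 + k1 r^2 times it, then the intrinsics apply), "origin" and "rotation" of the camera in the world. Camera axes: x right, y up, looking along -z (the intrinsics and any distortion apply to the point x, -y, -z); pixel columns grow to the right and rows downward; lengths in m; the calibration is good to about 2 mm. A picture is of the moment at which its call begins. There is no depth.
- job.hand_in(): hands the job in; it is judged then, once.
Trained networks look in the newest picture that a camera, given by its name, has taken for a name from the list of things; names that differ only in an ending like _2 or _b are one class to them, and where a whole thing is asked for, a point or a joint stands for the part that bears it (a point fixed in the world has none). Each returns a list of dicts, best first, with "score" (0 to 1); they miss things now and then, are a little off and sometimes report something else, mostly with a low value. They report only what shows in the picture. A call takes as long as a camera call.
- search_frame(camera, thing): "pixel" ([column, row] in pixels, amid what is visible of it).
- cut_out(camera, thing): "pixels" (420x560 bool, what is visible of it) and "pixel" ([column, row] in pixels, amid what is visible of it).
The state is a dict: "t": time; "q": joint angles; "joint_vel": joint speeds; "joint_torque": joint torques, N m; "eef_pos": TCP position; "tool_rot": TCP orientation; "contact_force": force on the tool from outside, world axes, zero at the start; "torque": the same for the moment, N m; "gripper_width": opening from 0.0 (shut) to 1.0 (fully open); "grasp_force": force on a finger pad.
Only numpy, scipy, OpenCV 4.12 (cv2) and the standard library are available. Lean on these libraries where they do the work, as an engineer would, in place of code of your own. Each camera call takes 0.05 s, during which the arm holds its last target. There are 200 camera calls.

### The job

The lantern maker needs the red-handled file next: pull it up out of the wooden file block and stand it, blade down, in the empty steel cup. Lower it to the bottom of the cup rather than dropping it in, let go, and leave the blue and yellow files in the block.

Things in the scene. Friction and masses are not known exactly. Their poses are not given: they have to be found in the camera images.
- red_file: file to fetch, upright in any of 3 holes of a wooden block. Red round handle 24 mm diameter, 80 mm long (lowest 12 mm brass, top 8 mm tapers) on a round steel blade 10 mm diameter, 70 mm long; about 80 g. Origin: centre of the blade's lower end, z up the file: handle at z = 70 to 150 mm. Its brass foot rests on the block's top, 78 mm above the bench; the blade hangs loose in the hole, its end 8 mm above the bench
- blue_file: file like the red one, same sizes and origin, but with a blue handle; leave it in its hole, its handle's top 158 mm above the bench. The fixed block is 70 x 230 mm, 78 mm high, its three holes 75 mm apart in a row along its length, each 16 mm wide and 72 mm deep
- yellow_file: file like the red one, same sizes and origin, but with a yellow handle; leave it in its hole, its handle's top 158 mm above the bench. The fixed block is 70 x 230 mm, 78 mm high, its three holes 75 mm apart in a row along its length, each 16 mm wide and 72 mm deep
- cup_mouth (a point): centre of the mouth of the fixed upright steel cup, at rim height, z up. The cup is a round tube 44 mm outside, 38 mm inside, rim 70 mm above the bench, flat inner floor 58 mm below the rim (12 mm above the bench), on a dark square base plate 90 x 90 x 8 mm. A file let go in it may lean against the rim.

How it is judged:
On the way:
1. the red file is drawn up until its blade is clear of the block (height (world z) of red_file above 0.08 m), for 0.1 s.
At the end, for the whole second after the job is handed in: the red file stands blade down in the steel cup, its blade's end within 20 mm of the cup's axis and less than 30 mm above the bench (on the cup's floor), leaning less than 34 degrees, at rest; the blue and yellow files are still in their holes, within 20 mm of where they were (horizontal distance between red_file and cup_mouth below 0.02 m and height (world z) of red_file below 0.03 m and angle between red_file's own z axis and vertical below 0.6 rad and linear speed of red_file below 0.05 m/s and distance of each of blue_file, yellow_file from where it was at the start of the episode below 0.02 m); the robot touches nothing.
It fails at once if the red file is dropped (falls free faster than 0.7 m/s, about a 25 mm drop) (linear speed of red_file above 0.7 m/s and contact force between red_file and the fingers below 0.1 N).
It fails at once if the blue or yellow file is pulled out or shifted by more than 30 mm (distance of any of blue_file, yellow_file from where it was at the start of the episode above 0.03 m).
It also fails if it takes over 42 s, if anything falls off the work surface, if the arm or the gripper's body presses on something with over 40 N, if the wrist force passes 120 N, or if a joint passes its speed limit or range.

## Working session

There is one attempt and no reset: what is moved stays moved. The work goes in short steps, Python scripts to look and compute and a shell command to move; the robot and the scene stay as the last step left them, time stands still between calls to the robot, and variables do not carry over. Pictures are saved under pics/ and viewed, at most 10 in all, crops included, and the job is handed in when it is done.

```bash
mkdir -p pics; cat > h.py <<'E'
import numpy as np, cv2
from station import telemetry, viewer, job, search_frame, cut_out
def ray(c,p):
    x=(p[0]-c["cx"])/c["fx"]; y=(p[1]-c["cy"])/c["fy"]
    k=c["k1"]; u,v=x,y
    for _ in range(30):
        s=1+k*(u*u+v*v); u,v=x/s,y/s
    d=np.array(c["rotation"]).reshape(3,3)@np.array([u,-v,-1.]); return np.array(c["origin"]),d/np.linalg.norm(d)
def atz(c,p,z):
    o,d=ray(c,p); return o+d*(z-o[2])/d[2]
def tri(rs):
    A=0;b=0
    for o,d in rs:
        P=np.eye(3)-np.outer(d,d);A=A+P;b=b+P@o
    return np.linalg.solve(A,b)
def proj(c,P):
    q=np.array(c["rotation"]).reshape(3,3).T@(np.array(P)-np.array(c["origin"]))
    u,v=q[0]/-q[2],-q[1]/-q[2]; s=1+c["k1"]*(u*u+v*v)
    return [c["cx"]+c["fx"]*u*s,c["cy"]+c["fy"]*v*s]
E
python3 - <<'E'
from h import *
ims=[]
for n in ["scene","side","wrist"]:
    c=viewer.read_camera(n); print(n,np.round(c["origin"],3),np.round(c["rotation"],2).tolist())
    im=c["img"][...,::-1].copy()
    for t in ["red_file","blue_file","yellow_file","cup_mouth"]:
        for d in search_frame(n,t)[:2]: print(t,d["score"],np.round(d["pixel"],1), [np.round(atz(c,d["pixel"],z)[:2],3).tolist() for z in (.07,.118)])
    cv2.imwrite(f"pics/{n}0.png",im)
    ims.append(im)
E
```

```text
scene [ 1.076 -0.112  0.697] [0.72, 0.28, 0.22, 0.6]Traceback (most recent call last):
  File "<stdin>", line 7, in <module>
  File "h.py", line 10, in atz
    o,d=ray(c,p); return o+d*(z-o[2])/d[2]
        ~~~^^^^^
  File "h.py", line 8, in ray
    d=np.array(c["rotation"]).reshape(3,3)@np.array([u,-v,-1.]); return np.array(c["origin"]),d/np.linalg.norm(d)
      ~~~~~~~~~~~~~~~~~~~~~~~~~~~~~~~^^^^^
ValueError: cannot reshape array of size 4 into shape (3,3)
```

Rotation is a quaternion (w,x,y,z).

```bash
sed -i 's/np.array(c\["rotation"\]).reshape(3,3)/rot(c["rotation"])/; 2a from scipy.spatial.transform import Rotation as R\ndef rot(q): return R.from_quat(np.roll(q,-1)).as_matrix()' h.py
python3 - <<'E'
from h import *
for n in ["scene","side","wrist"]:
    c=viewer.read_camera(n); print(n,np.round(c["origin"],3))
    im=c["img"][...,::-1].copy()
    for t in ["red_file","blue_file","yellow_file","cup_mouth"]:
        for d in search_frame(n,t)[:2]: print(t,round(d["score"],2),np.round(d["pixel"],1), [np.round(atz(c,d["pixel"],z)[:2],3).tolist() for z in (.07,.118)])
    cv2.imwrite(f"pics/{n}0.png",im)
o=telemetry.get_obs();print(o["eef_pos"],o["tool_rot"],rot(o["tool_rot"]).round(3))
E
```

```text
scene [ 1.076 -0.112  0.697]
red_file 0.88 [396.4 198.8] [[0.543, 0.233], [0.584, 0.206]]
blue_file 0.97 [351.6 193.5] [[0.515, 0.151], [0.558, 0.131]]
cup_mouth 0.88 [183.4 234.3] [[0.56, -0.172], [0.599, -0.167]]
cup_mouth 0.39 [394.7 200.2] [[0.546, 0.228], [0.586, 0.202]]
side [0.125 0.547 0.899]
red_file 0.94 [170.6 264.6] [[0.612, 0.181], [0.584, 0.202]]
blue_file 0.19 [167.6 265.3] [[0.616, 0.185], [0.587, 0.206]]
yellow_file 0.82 [238.1 232.3] [[0.551, 0.042], [0.526, 0.071]]
cup_mouth 0.85 [311.7 201. ] [[0.472, -0.117], [0.452, -0.078]]
wrist [0.675 0.074 0.374]
blue_file 0.89 [104.7  12.8] [[0.539, 0.142], [0.56, 0.131]]
yellow_file 0.7 [ 63.5 115.6] [[0.495, 0.063], [0.523, 0.065]]
cup_mouth 0.7 [120.7 297.2] [[0.523, -0.108], [0.547, -0.079]]
cup_mouth 0.23 [ 67.5 116.3] [[0.498, 0.062], [0.526, 0.064]]
[ 6.75003740e-01 -1.04374371e-05  2.31330268e-01] [-1.32607995e-05  7.07135663e-01  7.07077897e-01  2.09562628e-05] [[ 0.  1.  0.]
 [ 1. -0.  0.]
 [ 0.  0. -1.]]
```

View pics/scene0.png

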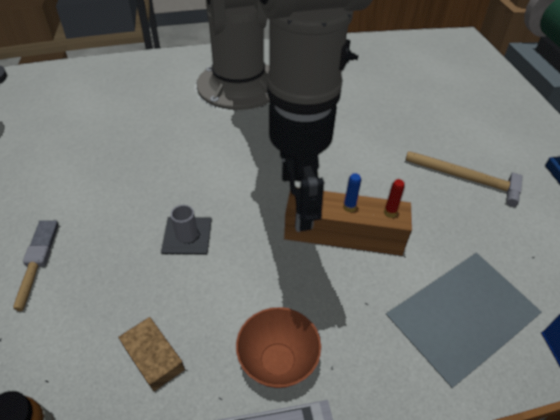

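View pics/side0.png

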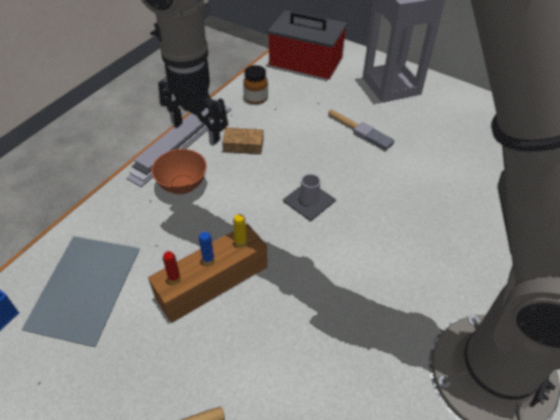

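View pics/wrist0.png

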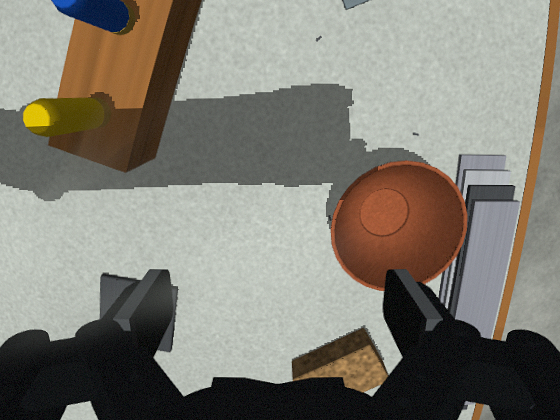

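The scene view shows the block with red at about (396,198), blue at (352,192) and the cup at (183,225). The side view shows red (171,265), blue (206,247), yellow (240,230) and the cup (310,190). The red-file estimates from both cameras agree at about (0.584, 0.204). Next I refine the cup rim.

```bash
python3 - <<'E'
from h import *
o=[]
for n,(x,y) in {"scene":(150,190),"side":(275,165)}.items():
    c=viewer.read_camera(n)
    np.save(f"{n}.npy",c,allow_pickle=True)
    o.append(cv2.resize(np.ascontiguousarray(c["img"][y:y+65,x:x+65,::-1]),None,fx=6,fy=6,interpolation=cv2.INTER_CUBIC))
    for t in ["red_file","cup_mouth"]:
        m=cut_out(n,t)
        if m:
            k=np.argwhere(m[0]["pixels"]); print(n,t,k.min(0),k.max(0),k.mean(0),len(k))
cv2.imwrite("pics/cup.png",np.hstack(o))
E
```

```text
scene cup_mouth [206 161] [254 210] [232.81167806 185.82377696] 1901
side red_file [251 163] [283 180] [267.3525 171.195 ] 400
side cup_mouth [174 283] [221 334] [197.82663848 308.8210007 ] 1419
```

View pics/cup.png

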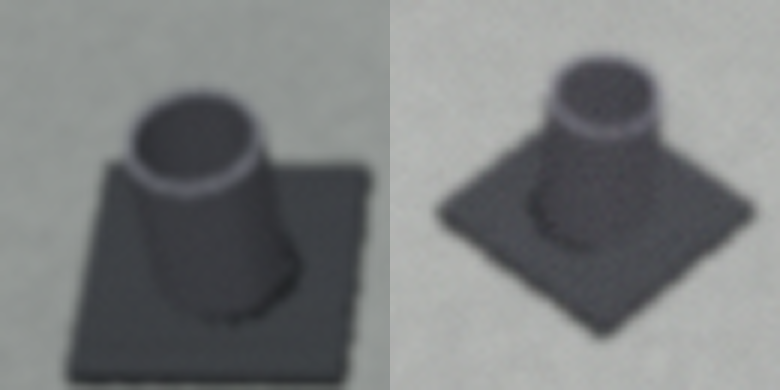

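The crops show the cup rim centred near crop pixel (195,143) in the scene half and (216,97) in the side half. In full pixels that is (182,213.3) and (310.5,180.7).

```bash
python3 - <<'E'
from h import *
s=np.load("scene.npy",allow_pickle=True).item(); d=np.load("side.npy",allow_pickle=True).item()
a,b=(182,213.3),(310.5,180.7)
print("cup",tri([ray(s,a),ray(d,b)]),atz(s,a,.07),atz(d,b,.07))
# handle by colour
for nm,f in {"red":lambda i:(i[...,0]>90)&(i[...,1]<40)&(i[...,2]<50),"blue":lambda i:(i[...,2]>90)&(i[...,0]<60)&(i[...,1]<90),"yel":lambda i:(i[...,0]>140)&(i[...,1]>110)&(i[...,2]<60)}.items():
    rs=[]
    for c,(x0,x1,y0,y1) in ((s,(280,420,160,225)),(d,(150,260,205,290))):
        m=np.zeros((420,560),np.uint8); m[y0:y1,x0:x1]=f(c["img"].astype(int))[y0:y1,x0:x1]
        k=np.argwhere(m)
        if len(k)<20: continue
        p=k.mean(0)[::-1]; rs.append(ray(c,p)); print(nm,len(k),p.round(1),atz(c,p,.124).round(4))
    if len(rs)==2: print(tri(rs).round(4))
E
```

```text
cup [ 0.50707723 -0.17128692  0.06637842] [ 0.50961224 -0.17164572  0.07      ] [ 0.5056061  -0.16715117  0.07      ]
red 50 [398.7 183.3] [0.5531 0.2211 0.124 ]
red 73 [168.5 257.1] [0.5946 0.1943 0.124 ]
[0.578  0.206  0.1509]
blue 65 [355.  177.8] [0.5261 0.1464 0.124 ]
blue 118 [204.6 238.1] [0.5674 0.1217 0.124 ]
[0.552  0.1353 0.1503]
yel 50 [238.7 218.2] [0.5434 0.0457 0.124 ]
```

```bash
python3 -m crank '[{"delta_rot":[0,0,3],"xyz":[0.03,-0.014,0],"fingers":-1},{"delta_rot":[0,0,6],"xyz":[0.06,-0.028,0],"fingers":-1},{"delta_rot":[0,0,9],"xyz":[0.09,-0.042,0],"fingers":-1},{"delta_rot":[0,0,12],"xyz":[0.12,-0.056,0],"fingers":-1},{"delta_rot":[0,0,15],"xyz":[0.15,-0.07,0],"fingers":-1},{"delta_rot":[0,0,18],"xyz":[0.18,-0.084,0],"fingers":-1},{"delta_rot":[0,0,20],"xyz":[0.206,-0.095,0],"fingers":-1},{"delta_rot":[0,0,20],"xyz":[0.206,-0.095,0],"fingers":-1},{"delta_rot":[0,0,20],"xyz":[0.206,-0.095,0],"fingers":-1}]' 50
python3 - <<'E'
from h import *
c=viewer.read_camera("wrist"); i=c["img"]; cv2.imwrite("pics/w1.png",i[...,::-1])
for t in ["red_file","blue_file","yellow_file"]:
    for d in cut_out("wrist",t)[:1]:
        k=np.argwhere(d["pixels"]); print(t,d["score"],d["pixel"],k.min(0),k.max(0),atz(c,d["pixel"],.118).round(3))
P=telemetry.get_obs()["eef_pos"]; print(P)
for q in ((.58,.206),(.553,.134)): print([np.round(proj(c,(*q,z))) for z in (.158,.078)])
E
```

```text
t: 2.05
eef_pos: [0.5798, 0.2066, 0.2314]
tool_rot: [0.0, 0.819, 0.574, 0.0]
contact_force: [-0.9, -0.2, -0.4]
gripper_width: 1.001
grasp_force: 0.0
red_file 0.84 [278.4, 208.6] [177 261] [234 297] [0.578 0.203 0.118]
blue_file 0.74 [279.7, 301.5] [260 262] [335 295] [0.553 0.129 0.118]
yellow_file 0.63 [278.3, 362.1] [334 264] [383 292] [0.532 0.073 0.118]
[0.58068839 0.20440754 0.23133253]
[array([279., 221.]), array([279., 190.])]
[array([278., 326.]), array([278., 273.])]
```

View pics/w1.png

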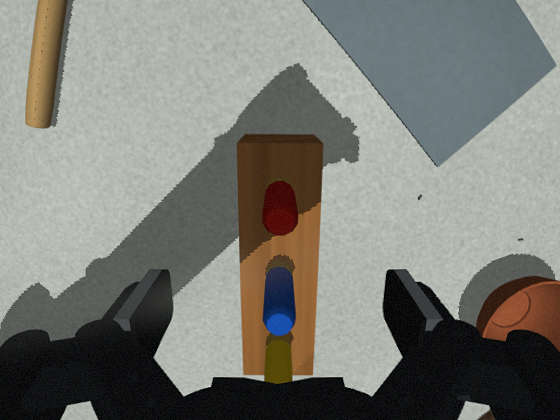

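The wrist view shows the red handle's top at about (281,221), where I predicted (279,221). The block edges run vertical and the handle is centred between the fingers, so I descend and close.

```bash
python3 -m crank '[{"delta_rot":[0,0,0],"xyz":[0,0,0.025],"fingers":-1},{"delta_rot":[0,0,0],"xyz":[0,0,0.05],"fingers":-1},{"delta_rot":[0,0,0],"xyz":[0,0,0.075],"fingers":-1},{"delta_rot":[0,0,0],"xyz":[0,0,0.1],"fingers":-1},{"delta_rot":[0,0,0],"xyz":[0,0,0.125],"fingers":-1},{"delta_rot":[0,0,0],"xyz":[0,0,0.125],"fingers":-1}]' && python3 -m crank '[{"delta_rot":[0,0,0],"xyz":[0,0,0],"fingers":1},{"delta_rot":[0,0,0],"xyz":[0,0,0],"fingers":1},{"delta_rot":[0,0,0],"xyz":[0,0,0],"fingers":1},{"delta_rot":[0,0,0],"xyz":[0,0,0],"fingers":1},{"delta_rot":[0,0,0],"xyz":[0,0,0],"fingers":1},{"delta_rot":[0,0,0],"xyz":[0,0,0],"fingers":1},{"delta_rot":[0,0,0],"xyz":[0,0,0],"fingers":1},{"delta_rot":[0,0,0],"xyz":[0,0,0],"fingers":1}]' 50
```

```text
t: 2.85
eef_pos: [0.5781, 0.2039, 0.103]
tool_rot: [-0.0, 0.82, 0.573, -0.003]
contact_force: [-1.1, 0.3, -0.2]
gripper_width: 1.002
grasp_force: 0.0
t: 3.65
eef_pos: [0.5808, 0.2062, 0.1075]
tool_rot: [0.0, 0.819, 0.574, 0.001]
contact_force: [-0.3, -0.7, 6.0]
gripper_width: 0.267
grasp_force: 48.9
```

```bash
python3 -m crank '[{"delta_rot":[0,0,0],"xyz":[0,0,-0.01],"fingers":1},{"delta_rot":[0,0,0],"xyz":[0,0,-0.025],"fingers":1},{"delta_rot":[0,0,0],"xyz":[0,0,-0.045],"fingers":1},{"delta_rot":[0,0,0],"xyz":[0,0,-0.065],"fingers":1},{"delta_rot":[0,0,0],"xyz":[0,0,-0.085],"fingers":1},{"delta_rot":[0,0,0],"xyz":[0,0,-0.105],"fingers":1},{"delta_rot":[0,0,0],"xyz":[0,0,-0.125],"fingers":1},{"delta_rot":[0,0,0],"xyz":[0,0,-0.145],"fingers":1},{"delta_rot":[0,0,0],"xyz":[0,0,-0.165],"fingers":1},{"delta_rot":[0,0,0],"xyz":[0,0,-0.165],"fingers":1}]'
python3 - <<'E'
from h import *
ims=[]
for n in ("scene","side"):
    c=viewer.read_camera(n)
    p=proj(c,(.58,.206,.24)); x,y=[int(v) for v in p]; x=max(65,min(x,495));y=max(65,min(y,355))
    ims.append(cv2.resize(np.ascontiguousarray(c["img"][y-65:y+65,x-65:x+65,::-1]),None,fx=3,fy=3)); print(n,x,y)
    print([np.round(proj(c,(.58,.206,z)),1) for z in (.173,.243)])
cv2.imwrite("pics/lift.png",np.hstack(ims))
o=telemetry.get_obs(); M=rot(o["tool_rot"]);print(o["eef_pos"],o["gripper_width"],o["grasp_force"],M.round(3))
for t in ((.508,-.170),):
  print("delta tool", (M.T@(np.array([*t,.271])-[.58,.206,.271])).round(4))
E
```

```text
t: 4.65
eef_pos: [0.5815, 0.2067, 0.2754]
tool_rot: [0.001, 0.819, 0.574, 0.003]
contact_force: [0.3, 0.7, -1.6]
gripper_width: 0.269
grasp_force: 49.0
scene 411 144
[array([402.2, 175. ]), array([411.8, 143. ])]
side 159 224
[array([166. , 249.1]), array([159.5, 223.7])]
[0.57995898 0.20603076 0.27183001] 0.2705240379488205 48.972646594047546 [[ 0.342  0.94   0.001]
 [ 0.94  -0.342  0.   ]
 [ 0.001  0.001 -1.   ]]
delta tool [-3.78e-01  6.09e-02 -2.00e-04]
```

View pics/lift.png

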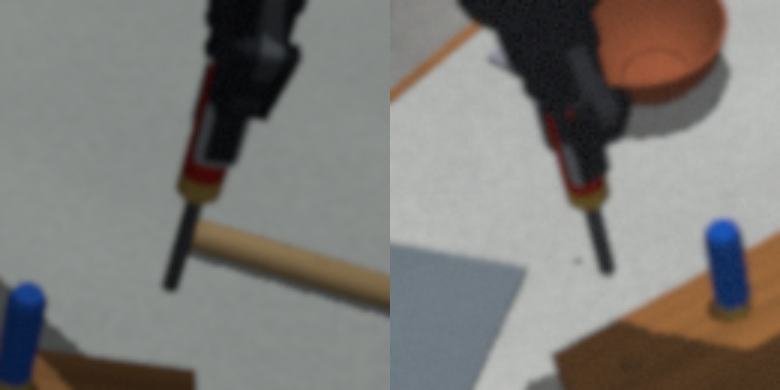

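The file hangs upright with its tip at (403,176) in scene and (166,249) in side, both as predicted. The next move carries it over to the cup.

```bash
python3 -m crank '[{"delta_rot":[0,0,0],"xyz":[0,0,-0.03],"fingers":1},{"delta_rot":[0,0,0],"xyz":[-0.02,0.003,-0.03],"fingers":1},{"delta_rot":[0,0,0],"xyz":[-0.06,0.01,-0.03],"fingers":1},{"delta_rot":[0,0,0],"xyz":[-0.1,0.016,-0.03],"fingers":1},{"delta_rot":[0,0,0],"xyz":[-0.145,0.023,-0.03],"fingers":1},{"delta_rot":[0,0,0],"xyz":[-0.19,0.03,-0.03],"fingers":1},{"delta_rot":[0,0,0],"xyz":[-0.235,0.038,-0.03],"fingers":1},{"delta_rot":[0,0,0],"xyz":[-0.28,0.045,-0.03],"fingers":1},{"delta_rot":[0,0,0],"xyz":[-0.32,0.052,-0.03],"fingers":1},{"delta_rot":[0,0,0],"xyz":[-0.35,0.056,-0.03],"fingers":1}]' && python3 -m crank '[{"delta_rot":[0,0,0],"xyz":[-0.014,0.003,0],"fingers":1},{"delta_rot":[0,0,0],"xyz":[-0.028,0.005,0],"fingers":1},{"delta_rot":[0,0,0],"xyz":[-0.028,0.005,0.04],"fingers":1},{"delta_rot":[0,0,0],"xyz":[-0.028,0.005,0.08],"fingers":1},{"delta_rot":[0,0,0],"xyz":[-0.028,0.005,0.11],"fingers":1},{"delta_rot":[0,0,0],"xyz":[-0.028,0.005,0.11],"fingers":1},{"delta_rot":[0,0,0],"xyz":[-0.028,0.005,0.11],"fingers":1}]'
python3 - <<'E'
from h import *
ims=[]
P=(.508,-.170)
for n in ("scene","side"):
    c=viewer.read_camera(n)
    x,y=[int(v) for v in proj(c,(*P,.09))]
    ims.append(cv2.resize(np.ascontiguousarray(c["img"][y-50:y+50,x-50:x+50,::-1]),None,fx=4,fy=4)); print(n,x,y,[np.round(proj(c,(*P,z)),1) for z in (.07,.095)])
cv2.imwrite("pics/over.png",np.hstack(ims))
print(telemetry.get_obs()["eef_pos"])
E
```

```text
t: 5.75
eef_pos: [0.5107, -0.1458, 0.3001]
tool_rot: [-0.0, 0.82, 0.572, -0.001]
contact_force: [0.2, -1.1, -0.9]
gripper_width: 0.269
grasp_force: 49.1
t: 6.45
eef_pos: [0.5083, -0.1693, 0.1915]
tool_rot: [-0.0, 0.819, 0.574, -0.0]
contact_force: [0.5, -0.1, -1.1]
gripper_width: 0.269
grasp_force: 49.2
scene 181 205 [array([182.9, 212.5]), array([180.9, 203.4])]
side 310 173 [array([310.3, 179.5]), array([310.9, 171.6])]
[ 0.50948004 -0.16996633  0.19305146]
```

View pics/over.png

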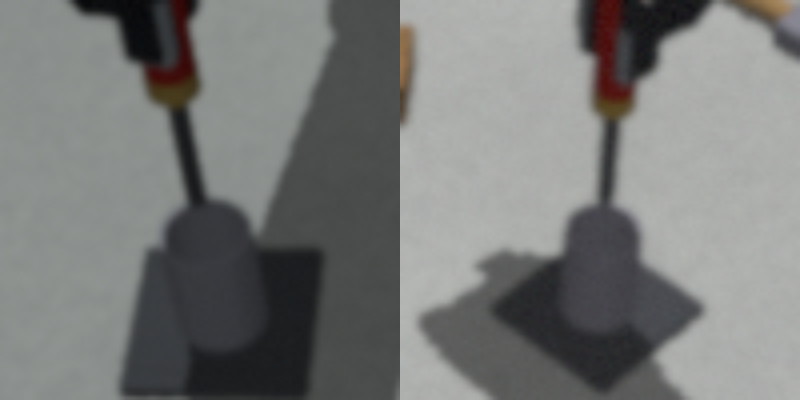

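The blade's tip is at crop (198,203) scene and (604,205) side. It lines up with the rim centre at (209,233) and (602,228), so it is over the mouth. I lower it to just above the floor.

```bash
python3 -m crank '[{"delta_rot":[0,0,0],"xyz":[0,0,0.015],"fingers":1},{"delta_rot":[0,0,0],"xyz":[0,0,0.03],"fingers":1},{"delta_rot":[0,0,0],"xyz":[0,0,0.045],"fingers":1},{"delta_rot":[0,0,0],"xyz":[0,0,0.06],"fingers":1},{"delta_rot":[0,0,0],"xyz":[0,0,0.07],"fingers":1},{"delta_rot":[0,0,0],"xyz":[0,0,0.076],"fingers":1},{"delta_rot":[0,0,0],"xyz":[0,0,0.076],"fingers":1},{"delta_rot":[0,0,0],"xyz":[0,0,0.076],"fingers":1}]' && python3 -m crank '[{"delta_rot":[0,0,0],"xyz":[0,0,0.001],"fingers":1},{"delta_rot":[0,0,0],"xyz":[0,0,0.002],"fingers":1},{"delta_rot":[0,0,0],"xyz":[0,0,0.002],"fingers":1},{"delta_rot":[0,0,0],"xyz":[0,0,0.002],"fingers":1}]'
```

```text
t: 7.35
eef_pos: [0.5086, -0.1702, 0.116]
tool_rot: [0.0, 0.819, 0.574, 0.0]
contact_force: [-0.5, -0.1, -0.3]
gripper_width: 0.266
grasp_force: 49.3
t: 7.75
eef_pos: [0.5081, -0.1701, 0.1134]
tool_rot: [0.0, 0.819, 0.574, 0.0]
contact_force: [-0.4, -0.6, 0.1]
gripper_width: 0.269
grasp_force: 49.3
```

```bash
for i in 1; do python3 -m crank '[{"delta_rot":[0,0,0],"xyz":[0,0,0.001],"fingers":1},{"delta_rot":[0,0,0],"xyz":[0,0,0.002],"fingers":1},{"delta_rot":[0,0,0],"xyz":[0,0,0.002],"fingers":1},{"delta_rot":[0,0,0],"xyz":[0,0,0.002],"fingers":1}]'; done; python3 -m crank '[{"delta_rot":[0,0,0],"xyz":[0,0,0.001],"fingers":1},{"delta_rot":[0,0,0],"xyz":[0,0,0.001],"fingers":1},{"delta_rot":[0,0,0],"xyz":[0,0,0.001],"fingers":1}]'
```

```text
t: 8.15
eef_pos: [0.5082, -0.1701, 0.1114]
tool_rot: [0.0, 0.819, 0.574, 0.0]
contact_force: [-0.4, -0.2, 1.4]
gripper_width: 0.262
grasp_force: 49.5
t: 8.45
eef_pos: [0.5084, -0.1702, 0.1113]
tool_rot: [0.0, 0.819, 0.573, 0.0]
contact_force: [-2.5, -0.2, 11.6]
gripper_width: 0.267
grasp_force: 50.4
```

The force shows the blade is on the floor. I ease off slightly, release, then look.

```bash
python3 -m crank '[{"delta_rot":[0,0,0],"xyz":[0,0,-0.001],"fingers":1},{"delta_rot":[0,0,0],"xyz":[0,0,-0.001],"fingers":0.2},{"delta_rot":[0,0,0],"xyz":[0,0,-0.001],"fingers":0},{"delta_rot":[0,0,0],"xyz":[0,0,-0.001],"fingers":-0.5},{"delta_rot":[0,0,0],"xyz":[0,0,-0.001],"fingers":-1},{"delta_rot":[0,0,0],"xyz":[0,0,-0.001],"fingers":-1},{"delta_rot":[0,0,0],"xyz":[0,0,-0.001],"fingers":-1},{"delta_rot":[0,0,0],"xyz":[0,0,-0.001],"fingers":-1}]'
python3 - <<'E'
from h import *
ims=[]
for n in ("scene","side"):
    c=viewer.read_camera(n)
    x,y=[int(v) for v in proj(c,(.508,-.17,.11))]
    ims.append(cv2.resize(np.ascontiguousarray(c["img"][y-50:y+50,x-50:x+50,::-1]),None,fx=4,fy=4))
cv2.imwrite("pics/rel.png",np.hstack(ims))
E
```

```text
t: 9.25
eef_pos: [0.508, -0.1701, 0.1113]
tool_rot: [-0.0, 0.819, 0.574, -0.0]
contact_force: [-0.0, 0.7, -0.1]
gripper_width: 1.003
grasp_force: 0.0
```

View pics/rel.png

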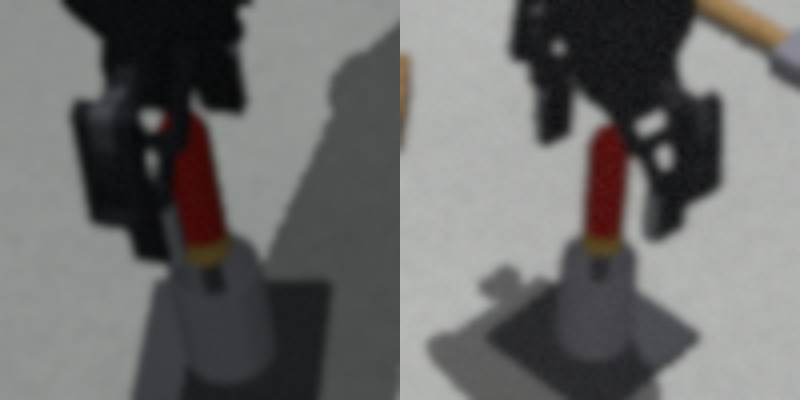

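The file stands upright in the cup, with its handle at about (200,185) scene and (605,190) side in the crop. It is clear of both open fingers, so I retreat straight up.

```bash
python3 -m crank '[{"delta_rot":[0,0,0],"xyz":[0,0,-0.01],"fingers":-1},{"delta_rot":[0,0,0],"xyz":[0,0,-0.03],"fingers":-1},{"delta_rot":[0,0,0],"xyz":[0,0,-0.05],"fingers":-1},{"delta_rot":[0,0,0],"xyz":[0,0,-0.07],"fingers":-1},{"delta_rot":[0,0,0],"xyz":[0,0,-0.09],"fingers":-1},{"delta_rot":[0,0,0],"xyz":[0,0,-0.11],"fingers":-1},{"delta_rot":[0,0,0],"xyz":[0,0,-0.13],"fingers":-1},{"delta_rot":[0,0,0],"xyz":[0,0,-0.14],"fingers":-1},{"delta_rot":[0,0,0],"xyz":[0,0,-0.14],"fingers":-1},{"delta_rot":[0,0,0],"xyz":[0,0,-0.14],"fingers":-1}]'
python3 - <<'E'
from h import *
c=viewer.read_camera("side")
cv2.imwrite("pics/end.png",c["img"][...,::-1])
E
```

```text
t: 10.35
eef_pos: [0.5077, -0.1699, 0.2509]
tool_rot: [-0.0, 0.819, 0.574, -0.0]
contact_force: [0.3, 0.2, -1.0]
gripper_width: 0.998
grasp_force: 0.0
```

View pics/end.png

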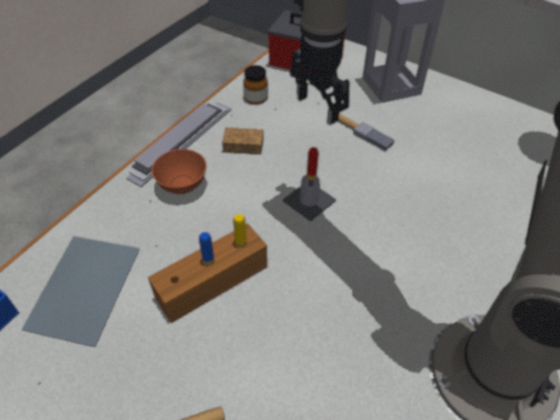

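The red file stands in the cup at (312,170). Blue (206,247) and yellow (240,230) are still in the block, and the gripper is clear.

```bash
python3 -c "
from station import job; print(job.hand_in())"
```

```text
the job is handed in; nothing more can be done
None
```

The red file stands blade down in the steel cup, lowered to the floor and let go with the gripper clear; the blue and yellow files are still in the block, and the job is handed in (no verdict was returned).

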